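# Turn a plaster lantern over into its painting stand

### The arm

A 7-joint arm with a two-finger parallel gripper is mounted at the origin on the work surface. World frame = base frame: x ahead of the robot, y to its left, z up, the work surface at z = 0. Lengths are in m, angles in rad, forces in N, time in s.
With the tool pointing down it reaches from about 0.4 to 0.875 m from the base axis. Payload 19.3 kg.
Tool frame: the origin (TCP) lies at the very end of the fingers, on their centre line; the grasp point (between the pads) lies 19 mm behind it; z points along the fingers, y is the line along which they close (so a half turn about z gives the same grasp; the last joint's range is limited). The gripper opens to 85 mm and grips with 20 to 120 N. Pads are 22 mm wide; open, the fingers measure 114 mm over their backs; the gripper's body (76 mm by 85 mm) begins 54 mm behind the grasp point. The pads swing forward as they close: fully open they stand 13 mm farther back than shut.
Start: joints at [-1.176, 0.521, -0.036, 1.599, 0.021, 1.021, -0.113], TCP at [0.28, 0.559, 0.21] pointing down, gripper open.
Joint ranges: [-2.91, 2.91], [-0.3, 2.13], [-1.5, 1.42], [0.17, 2.43], [-1.26, 4.41], [0.16, 1.93], [-2.52, 2.52]. Speed limits (rad/s): [1.89, 1.89, 2.39, 2.39, 3.01, 3.01, 3.01].

### API

Orientations are given as a unit quaternion [x, y, z, w].
In Python, from station import readout, vision, finish_job gives the robot as it stands. The module is installed in compiled form; this text tells all that it offers.
- The arm moves only by the tool carry_out, never from a script. Its argument "plan" is a list of rows, each an object with "travel": the shift along the tool's x, y, z scaled (see below), a list of three; "delta_rot": the turn, a rotation vector about the tool's x, y, z scaled (see below), a list of three; "hand": the opening, from -1 (shut) to 1 (fully open). A call has 1 to 8 rows; each row is the pose to reach, as a shift and turn from the pose commanded when the call began, along the tool's axes at that moment, turning the shorter way round; what a row does not reach only later rows make up. The controller multiplies each number of a shift by 0.2 m and each number of a turn by 360 degrees. A row lasts 1/12 s, in which the tool goes at most 41.7 mm and 7.16 degrees, less where a joint would pass 70% of its speed; a pose out of reach is approached as far as the arm can. A call with a number of a shift or a turn outside -1 to 1 is refused whole. A call with a gripper value outside its range is refused whole. The fingers move at their own pace and stop on an object; "squeeze" is the grip in N (left out, the last holds). Time passes only in rows, so rows that repeat a pose let the fingers close. It gives the time, the measured TCP pose, the force, the opening and the grip force at its end, in the units of the state.
- readout.get_obs(): the state, without advancing time (a new reading comes with each control period).
- vision.get_image(name): name is "scene" or "top" or "wrist"; returns (picture, depth): 420x560x3 uint8, blue, green, red; 420x560 float32, m along the optical axis (not along the pixel's ray), 0 where there is no reading.
- vision.calibration(name): a dict with "vertical_fov" (degrees; the focal length in pixels is half the picture's height over the tangent of half this angle, whatever the lens; pixels are square), "cx", "cy" (the principal point, pixels), "k1" (the pictures are not rectified: a ray, as slopes to the right and down, at radius r is drawn at 1 + k1 r^2 times it, then the intrinsics apply), "origin" and "attitude" of the camera in the world. Camera axes: x right, y down, z forward; pixel columns grow to the right and rows downward; lengths in m; the calibration is good to about 2 mm. A picture is of the moment at which its call begins: read the wrist's pose just before it. calibration takes no time and is no camera call; for the wrist camera it gives the pose at the moment of the call.
- finish_job(): hands the job in; it is judged then, once.
The state is a dict: "clock": time; "joint_positions": joint angles; "qd": joint speeds; "joint_torque": joint torques, N m; "tool_pos": TCP position; "eef_rot": TCP orientation; "force": force on the tool from outside, world axes, zero at the start; "wrist_torque": the same for the moment, N m; "finger_gap": finger opening in m; "gripper_force": force on a finger pad.
Only numpy, scipy, OpenCV 4.12 (cv2) and the standard library are available. Lean on these libraries where they do the work, as an engineer would, in place of code of your own. Each camera call takes 0.05 s, during which the arm holds its last target. There are 200 camera calls.

### The job

The square lantern ornament has dried standing upside down on its white crown; turn it over so that the bare crown can be painted. First lay it down on its side on the table and let go of it; then take it again and seat its dome fully home in the one wooden stand whose hollow top fits it, upright, with its shoulder resting flat on the rim, and let go. Do not drop it or let it fall over, and leave the other things on the table where they are.

Things in the scene. Friction and masses are not known exactly. Their poses are not given: they have to be found in the camera images.
- ornament_center (a point): Middle of the loose lantern ornament's square body, rigid plaster, 0.11-0.23 kg. Body copper, 44 x 44 mm, 26 mm to each side along own z, dark painted windows on its four flat sides; x, y normal to them. +z end: round dome. -z end: white square crown 36 x 36 mm, 8 mm thick. Starts dome up (z up), this point 34 mm over the table; 22 mm when lying on a body side (it does not roll). Must end z down.
- ornament_shoulder (a point): Centre of the body's flat end face round the dome (the shoulder), 26 mm from ornament_center along own +z. The dome is 34 mm across here and stands out 14 mm beyond. Same axes as ornament_center.
- ornament: The same ornament, 74 mm long in all; origin at the centre of the crown's flat end face, 34 mm from ornament_center along own -z; same axes. The table is always bare between x 0.40 and 0.52, y -0.10 and 0.05: room to lay it down.
- stand_mid_rim (a point): Centre of the mouth, at rim level, 60 mm above the table, of the middle-sized stand, which fits the dome. Fixed round wooden pedestal: foot 68 mm across, stem 26, rim 54; conical hollow, mouth 38 mm wide, 21 deep, centres the dome from some 6 mm off. Seated, the shoulder rests on the rim, ornament_shoulder at this point, ornament_center 26 mm above. The three stands swap places between starts.
- stand_small_rim (a point): The same point of the small stand, also 60 mm high and of the same wood; 32 mm across the rim, mouth about 20 mm wide: too small, the dome does not go in. Fixed.
- stand_wide_rim (a point): The same point of the wide stand, also 60 mm high and of the same wood; 80 mm across the rim, mouth about 68 mm wide: too large, the whole body would sink into it. Fixed.
- paint_jar: Bystander: a loose small amber paint jar, 38 mm across, 45 mm high; origin at the centre of its underside.
- paint_bottle: Bystander: a loose reddish paint bottle, 56 mm across, 160 mm high; origin at the centre of its underside.
- cone_tree: Bystander: a loose red cone, 44 mm across at the foot, 87 mm high; origin at the centre of its underside.
- brush: Bystander: a loose slim blue-handled paint brush about 170 mm long and 8 mm thick, lying on the table; origin on its underside near the middle, own x along the brush.

How it is judged:
On the way:
1. the ornament lies on its side on the table, let go and at rest (angle between ornament_center's own z axis and vertical between 1.45 and 1.69 rad and height (world z) of ornament_center below 0.027 m and contact force between the fingers and ornament below 0.05 N and linear speed of ornament below 0.02 m/s), for 0.2 s.
At the end, for the whole second after the job is handed in: The ornament sits dome down in the middle-sized stand, its shoulder within 5 mm (level) and 6 mm (in all) of the centre of the rim, within about 4.5 degrees of upright, at rest and let go; the jar, bottle, cone and brush are within 30 mm of where they began (horizontal distance between ornament_shoulder and stand_mid_rim below 0.005 m and distance between ornament_shoulder and stand_mid_rim below 0.006 m and angle between ornament_center's own z axis and vertical above 3.06 rad and linear speed of ornament below 0.02 m/s and contact force between the fingers and ornament below 0.05 N and distance of each of paint_jar, paint_bottle, cone_tree, brush from where it was at the start of the episode below 0.03 m); the robot touches nothing.
It fails at once if the ornament falls, is dropped from more than about a centimetre, or is thrown (faster than 0.45 m/s while no finger touches it) (contact force between the fingers and ornament below 0.05 N and linear speed of ornament above 0.45 m/s).
It fails at once if a bystander (jar, bottle, cone or brush) is pushed more than 30 mm (distance of any of paint_jar, paint_bottle, cone_tree, brush from where it was at the start of the episode above 0.03 m).
It also fails if it takes over 61 s, if anything falls off the work surface, if the arm or the gripper's body presses on something with over 40 N, if the wrist force passes 120 N, or if a joint passes its speed limit or range.

## Working session

There is one attempt and no reset: what is moved stays moved. The work goes in short steps, Python scripts to look and compute and a tool call to move; the robot and the scene stay as the last step left them, time stands still between calls to the robot, and variables do not carry over. Pictures are saved under pics/ and viewed, at most 10 in all, crops included, and the job is handed in when it is done.

Besides the shell and the picture viewer there is one more tool, called after "Emit:" by a JSON object that holds its "api" and its "payload", one argument or row to a line. carry_out: Moves the arm, as the interface text tells. Shifts and turns lie within -1 to 1; 1 stands for 0.2 m of shift or 360 degrees of turn. Its arguments: {"type":"object","properties":{"plan":{"type":"array"},"squeeze":{"type":"number"}},"required":["plan"]}

```bash
mkdir -p pics; cat > h.py <<'E'
import numpy as np, cv2
from scipy.spatial.transform import Rotation as R
from station import readout, vision, finish_job
def cal(n):
    c=vision.calibration(n); f=210/np.tan(np.radians(c["vertical_fov"])/2)
    A=np.array(c["attitude"],float)
    A=R.from_quat(A).as_matrix() if A.size==4 else A.reshape(3,3)
    return f,c["cx"],c["cy"],c["k1"],np.array(c["origin"]),A
def rays(n,uv,C=None):
    f,cx,cy,k,o,A=C or cal(n)
    K=np.array([[f,0,cx],[0,f,cy],[0,0,1.]])
    p=cv2.undistortPoints(np.array(uv,float).reshape(-1,1,2),K,np.array([k,0,0,0,0.])).reshape(-1,2)
    return o,np.c_[p,np.ones(len(p))]@A.T
def plane(n,uv,z,C=None):
    o,d=rays(n,uv,C); return o+d*((z-o[2])/d[:,2])[:,None]
def cloud(n,dep,C=None):
    v,u=np.mgrid[:420,:560]
    o,d=rays(n,np.c_[u.ravel(),v.ravel()],C)
    return (o+d*dep.reshape(-1,1)).reshape(420,560,3)
E
python3 - <<'E'
from h import *
print(vision.calibration("top"),vision.calibration("scene"))
print(readout.get_obs())
ims=[]
for n in("top","scene"):
    p,d=vision.get_image(n); np.savez(n,p=p,d=d); cv2.imwrite(f"pics/{n}0.png",p)
E
```

```text
{'vertical_fov': 50.47566343037212, 'cx': 279.5929721302301, 'cy': 208.57489386145235, 'k1': -0.07947131602856732, 'origin': array([0.49832492, 0.02246295, 0.95032743]), 'attitude': array([-0.70166843,  0.70945834, -0.0549708 ,  0.03617302])} {'vertical_fov': 46.43759676177355, 'cx': 281.07726552801796, 'cy': 214.8123148558906, 'k1': -0.17352058897367506, 'origin': array([1.07778278, 0.55123368, 0.75820244]), 'attitude': array([ 0.30719541,  0.86903056, -0.36455168, -0.13235911])}
{'clock': 0.0, 'joint_positions': array([-1.17618522,  0.52200889, -0.03636219,  1.60001846,  0.02119304,
        1.02108925, -0.11279699]), 'qd': array([ 0.00031448, -0.00020932,  0.00068862, -0.00046507,  0.00265303,
       -0.00085116, -0.00012367]), 'joint_torque': array([ 4.63578290e-04, -9.27118993e+01,  1.97959498e+00, -3.69925261e+01,
        1.77575106e-02,  8.25520634e-03,  2.95194525e-05]), 'tool_pos': array([0.28000875, 0.55835575, 0.2098248 ]), 'eef_rot': array([ 2.30309419e-01,  9.73117283e-01, -5.60376360e-04, -1.02667844e-04]), 'force': array([-0.74776358, -0.28412911, -0.47972677]), 'wrist_torque': array([-0.03138727, -0.0522144 , -0.00368939]), 'gripper_force': 0.0, 'finger_gap': 0.08522627685055244}
```

View pics/top0.png

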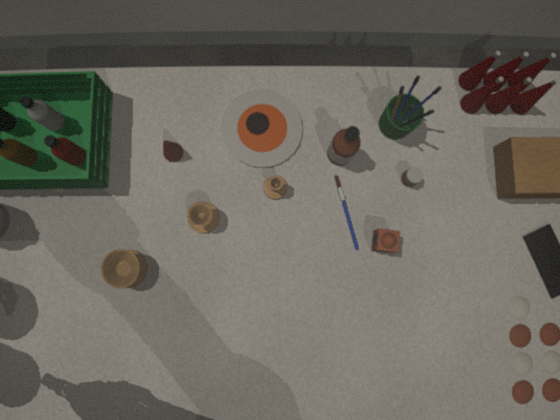

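View pics/scene0.png

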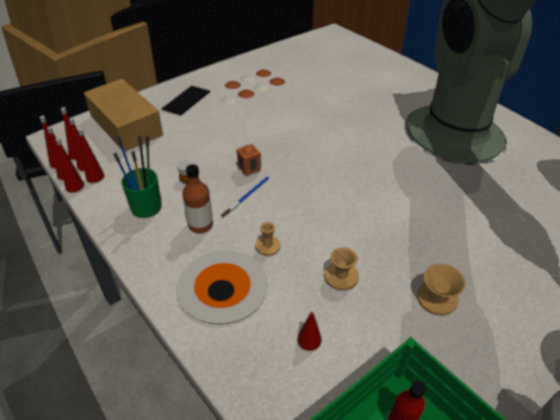

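The top view shows the ornament at (387,241), dome up. The middle stand is at (202,216), the small one at (276,187) and the wide one at (124,269). The jar is at (412,177), the bottle at (345,143), the brush runs (338,180)-(357,248), and the cone is at (172,150). The scene view agrees.

```bash
python3 - <<'E'
from h import *
z=np.load("top.npz");p,d=z["p"],z["d"];P=cloud("top",d)
def box(u,v,r): return P[v-r:v+r,u-r:u+r].reshape(-1,3)
for nm,u,v,r,lo,hi in [("orn top",387,241,22,.052,.066),("orn all",387,241,22,.02,.09),("mid",202,216,22,.053,.067),("small",276,187,18,.053,.067),("wide",124,269,30,.053,.067),("jar",412,177,16,.03,.07),("bottle",345,143,26,.05,.2),("cone",172,150,16,.02,.1)]:
    q=box(u,v,r);q=q[(q[:,2]>lo)&(q[:,2]<hi)]
    c,rad=cv2.minEnclosingCircle(q[:,:2].astype(np.float32))
    print(nm,len(q),np.round(c,4),round(rad,4),"zmax",q[:,2].max().round(3),"rect",cv2.minAreaRect(q[:,:2].astype(np.float32)))
print(plane("top",[[338,180],[357,248],[280,210]],0.005).round(3))
print(plane("top",[[0,210],[560,210]],0).round(3))
# stand rims by wood colour at rim level
E
```

```text
orn top 341 [ 0.5479 -0.2206] 0.0302 zmax 0.066 rect ((0.5475616455078125, -0.2201792448759079), (0.043242741376161575, 0.04447828233242035), 81.34210205078125)
orn all 572 [ 0.5474 -0.2207] 0.0305 zmax 0.076 rect ((0.5475406646728516, -0.21982192993164062), (0.0437384732067585, 0.044731076806783676), 81.07465362548828)
mid 350 [0.6042 0.1604] 0.0266 zmax 0.065 rect ((0.6042723655700684, 0.1599733531475067), (0.05153358355164528, 0.051041848957538605), 55.929832458496094)
small 125 [0.6675 0.0058] 0.0155 zmax 0.064 rect ((0.6679413318634033, 0.006680556107312441), (0.02956128492951393, 0.028501415625214577), 0.5016220211982727)
wide 554 [0.4983 0.3167] 0.0403 zmax 0.065 rect ((0.4974308907985687, 0.31773847341537476), (0.0756893903017044, 0.07533691823482513), 3.994666576385498)
jar 240 [ 0.6851 -0.2873] 0.0184 zmax 0.051 rect ((0.6848949193954468, -0.2869901955127716), (0.03308481723070145, 0.034888677299022675), 3.4279377460479736)
bottle 832 [ 0.7417 -0.1354] 0.0286 zmax 0.165 rect ((0.73946613073349, -0.13436637818813324), (0.056069452315568924, 0.05097953975200653), 63.00495910644531)
cone 258 [0.7476 0.226 ] 0.0194 zmax 0.088 rect ((0.7435712218284607, 0.2225550413131714), (0.026770129799842834, 0.03652699291706085), 39.204803466796875)
[[ 0.682 -0.131  0.005]
 [ 0.535 -0.168  0.005]
 [ 0.618 -0.004  0.005]]
[[ 0.624  0.608  0.   ]
 [ 0.612 -0.639  0.   ]]
```

```bash
cat >> h.py <<'E'
def pose(yaw,tilt):
    """tool y at yaw (deg, horizontal); tool z = down tilted by tilt deg about +y of tool"""
    y=np.array([np.cos(np.radians(yaw)),np.sin(np.radians(yaw)),0]); z=np.array([0,0,-1.])
    M=np.c_[np.cross(y,z),y,z]
    return R.from_matrix(M)*R.from_euler("y",tilt,degrees=True)
def to(pos,rot,state=None,cmd=None):
    s=state or readout.get_obs(); c=R.from_quat(s["eef_rot"]); p=s["tool_pos"]
    if cmd: p,c=cmd
    t=c.inv().apply(np.array(pos)-p)/.2; w=(c.inv()*rot).as_rotvec()/(2*np.pi)
    print("travel",t.round(4),"rot",w.round(4),"deg",np.degrees(np.linalg.norm(w)*2*np.pi).round(1))
E
python3 - <<'E'
from h import *
c=R.from_quat(readout.get_obs()["eef_rot"]);print(c.as_matrix().round(3))
for yaw in(81.3,-98.7):
  to([.5477,-.22,.25],pose(yaw,0)); print(pose(yaw,45).as_matrix()[:,2])
E
```

```text
[[-0.894  0.448 -0.   ]
 [ 0.448  0.894 -0.001]
 [-0.    -0.001 -1.   ]]
travel [-2.9409 -2.8794 -0.1974] rot [-0.0002 -0.     -0.0498] deg 17.9
[-0.69897073  0.10695755 -0.70710678]
travel [-2.9409 -2.8794 -0.1974] rot [-0.000e+00  2.000e-04  4.502e-01] deg 162.1
[ 0.69897073 -0.10695755 -0.70710678]
```

Emit:
{"api": "carry_out", "payload": {
  "plan": [
    {"travel": [-0.98, -0.96, -0.2], "delta_rot": [0, 0, 0], "hand": 1},
    {"travel": [-0.98, -0.96, -0.2], "delta_rot": [0, 0, 0], "hand": 1},
    {"travel": [-0.98, -0.96, -0.2], "delta_rot": [0, 0, 0], "hand": 1},
    {"travel": [-0.98, -0.96, -0.2], "delta_rot": [0, 0, 0], "hand": 1},
    {"travel": [-0.98, -0.96, -0.2], "delta_rot": [0, 0, 0], "hand": 1},
    {"travel": [-0.98, -0.96, -0.2], "delta_rot": [0, 0, 0], "hand": 1},
    {"travel": [-0.98, -0.96, -0.2], "delta_rot": [0, 0, 0], "hand": 1},
    {"travel": [-0.98, -0.96, -0.2], "delta_rot": [0, 0, 0], "hand": 1}
  ]
}}

```text
clock: 0.77
tool_pos: [0.3715, 0.294, 0.2513]
eef_rot: [0.233, 0.972, -0.0, 0.001]
force: [1.2, -0.8, 1.2]
finger_gap: 0.0857
gripper_force: 0.0
```

Emit:
{"api": "carry_out", "payload": {
  "plan": [
    {"travel": [-0.98, -0.96, 0], "delta_rot": [0, 0, 0], "hand": 1},
    {"travel": [-0.98, -0.96, 0], "delta_rot": [0, 0, 0], "hand": 1},
    {"travel": [-0.98, -0.96, 0], "delta_rot": [0, 0, 0], "hand": 1},
    {"travel": [-0.98, -0.96, 0], "delta_rot": [0, 0, 0], "hand": 1},
    {"travel": [-0.98, -0.96, 0], "delta_rot": [0, 0, 0], "hand": 1},
    {"travel": [-0.98, -0.96, 0], "delta_rot": [0, 0, 0], "hand": 1},
    {"travel": [-0.98, -0.96, 0], "delta_rot": [0, 0, 0], "hand": 1},
    {"travel": [-0.98, -0.96, 0], "delta_rot": [0, 0, 0], "hand": 1}
  ]
}}

```text
clock: 1.43
tool_pos: [0.4594, 0.0347, 0.2504]
eef_rot: [0.233, 0.972, -0.001, 0.0]
force: [-0.2, 0.8, 0.0]
finger_gap: 0.0857
gripper_force: 0.0
```

Emit:
{"api": "carry_out", "payload": {
  "plan": [
    {"travel": [-0.98, -0.96, 0], "delta_rot": [0, 0, -0.05], "hand": 0.4},
    {"travel": [-0.98, -0.96, 0], "delta_rot": [0, 0, -0.05], "hand": 0.4},
    {"travel": [-0.98, -0.96, 0], "delta_rot": [0, 0, -0.05], "hand": 0.4},
    {"travel": [-0.98, -0.96, 0], "delta_rot": [0, 0, -0.05], "hand": 0.4},
    {"travel": [-0.98, -0.96, 0], "delta_rot": [0, 0, -0.05], "hand": 0.4},
    {"travel": [-0.98, -0.96, 0], "delta_rot": [0, 0, -0.05], "hand": 0.4},
    {"travel": [-0.98, -0.96, 0], "delta_rot": [0, 0, -0.05], "hand": 0.4},
    {"travel": [-0.98, -0.96, 0], "delta_rot": [0, 0, -0.05], "hand": 0.4}
  ]
}}

```text
clock: 2.1
tool_pos: [0.5478, -0.2264, 0.2499]
eef_rot: [0.078, 0.997, -0.001, -0.0]
force: [-0.5, -0.4, 0.8]
finger_gap: 0.06
gripper_force: 0.0
```

Now test tilts here, with the wrist view and joints recorded.

```bash
python3 - <<'E'
from h import *
s=readout.get_obs();C=cal("wrist");p,d=vision.get_image("wrist");print(s["tool_pos"],s["joint_positions"].round(2))
cv2.imwrite("pics/w1.png",p); P=cloud("wrist",d,C)
m=(P[...,2]>.03)&(P[...,2]<.085)&(np.hypot(P[...,0]-.5477,P[...,1]+.22)<.04)&(d>0)
q=P[m]; print(m.sum()); t=q[(q[:,2]>.052)&(q[:,2]<.064)]
if len(t)>50: print(cv2.minAreaRect(t[:,:2].astype(np.float32)))
dm=q[q[:,2]>.064]
if len(dm)>20: print("dome",cv2.minEnclosingCircle(dm[:,:2].astype(np.float32)),dm[:,2].max())
E
```

```text
[ 0.54784602 -0.22644028  0.24985683] [ 0.1   0.44  0.28  1.65 -0.13  1.06  1.82]
1548
((0.549843430519104, -0.22022178769111633), (0.04331985488533974, 0.0442098043859005), 82.08610534667969)
dome ((0.5495855212211609, -0.22005143761634827), 0.015140194445848465) 0.0748582155620846
```

Emit:
{"api": "carry_out", "payload": {
  "plan": [
    {"travel": [0, 0, 0], "delta_rot": [0, 0.12, 0], "hand": 0.4},
    {"travel": [0, 0, 0], "delta_rot": [0, 0.12, 0], "hand": 0.4},
    {"travel": [0, 0, 0], "delta_rot": [0, 0.12, 0], "hand": 0.4},
    {"travel": [0, 0, 0], "delta_rot": [0, 0.12, 0], "hand": 0.4},
    {"travel": [0, 0, 0], "delta_rot": [0, 0.12, 0], "hand": 0.4},
    {"travel": [0, 0, 0], "delta_rot": [0, 0.12, 0], "hand": 0.4},
    {"travel": [0, 0, 0], "delta_rot": [0, 0.12, 0], "hand": 0.4},
    {"travel": [0, 0, 0], "delta_rot": [0, 0.12, 0], "hand": 0.4}
  ]
}}

```text
clock: 2.82
tool_pos: [0.5388, -0.2168, 0.2396]
eef_rot: [0.069, 0.928, 0.025, -0.364]
force: [-0.3, 0.0, 0.7]
finger_gap: 0.0596
gripper_force: 0.0
```

```bash
python3 - <<'E'
from h import *
s=readout.get_obs();print(s["tool_pos"],s["joint_positions"].round(2),R.from_quat(s["eef_rot"]).as_matrix()[:,2])
E
```

```text
[ 0.53884732 -0.21678405  0.23959298] [ 0.08  0.94  0.38  1.04 -0.12  1.93  1.85] [-0.67268755  0.09697683 -0.73354411]
```

View pics/w1.png

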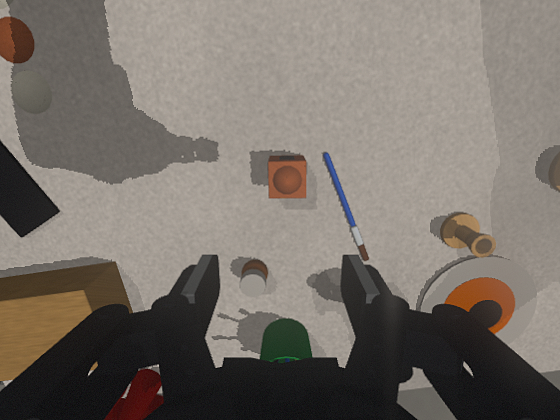

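The wrist view shows the ornament at (287,178), square to the fingers, with the brush to its right at (325,155)-(367,258) and the jar at (255,275). Inward tilt stops near 43°. Next I test outward tilt.

Emit:
{"api": "carry_out", "payload": {
  "plan": [
    {"travel": [0, 0, 0], "delta_rot": [0, -0.25, 0], "hand": 0.4},
    {"travel": [0, 0, 0], "delta_rot": [0, -0.25, 0], "hand": 0.4},
    {"travel": [0, 0, 0], "delta_rot": [0, -0.25, 0], "hand": 0.4},
    {"travel": [0, 0, 0], "delta_rot": [0, -0.25, 0], "hand": 0.4},
    {"travel": [0, 0, 0], "delta_rot": [0, -0.25, 0], "hand": 0.4},
    {"travel": [0, 0, 0], "delta_rot": [0, -0.25, 0], "hand": 0.4},
    {"travel": [0, 0, 0], "delta_rot": [0, -0.25, 0], "hand": 0.4},
    {"travel": [0, 0, 0], "delta_rot": [0, -0.25, 0], "hand": 0.4}
  ]
}}

```text
clock: 3.48
tool_pos: [0.5386, -0.2174, 0.2462]
eef_rot: [0.073, 0.988, -0.011, 0.134]
force: [3.7, -1.0, -0.8]
finger_gap: 0.0596
gripper_force: 0.0
```

Emit:
{"api": "carry_out", "payload": {
  "plan": [
    {"travel": [0, 0, 0], "delta_rot": [0, -0.12, 0], "hand": 0.4},
    {"travel": [0, 0, 0], "delta_rot": [0, -0.12, 0], "hand": 0.4},
    {"travel": [0, 0, 0], "delta_rot": [0, -0.12, 0], "hand": 0.4},
    {"travel": [0, 0, 0], "delta_rot": [0, -0.12, 0], "hand": 0.4},
    {"travel": [0, 0, 0], "delta_rot": [0, -0.12, 0], "hand": 0.4},
    {"travel": [0, 0, 0], "delta_rot": [0, -0.12, 0], "hand": 0.4},
    {"travel": [0, 0, 0], "delta_rot": [0, -0.12, 0], "hand": 0.4},
    {"travel": [0, 0, 0], "delta_rot": [0, -0.12, 0], "hand": 0.4}
  ]
}}

```text
clock: 4.15
tool_pos: [0.539, -0.2226, 0.2703]
eef_rot: [0.065, 0.941, -0.005, 0.332]
force: [-0.2, 0.3, 0.0]
finger_gap: 0.0596
gripper_force: 0.0
```

```bash
python3 - <<'E'
from h import *
s=readout.get_obs();print(s["tool_pos"],s["joint_positions"].round(2),R.from_quat(s["eef_rot"]).as_matrix().round(3))
E
```

```text
[ 0.53896845 -0.2225777   0.27031557] [ 0.82  0.18 -0.45  2.19 -0.7   0.18  2.48] [[-0.771  0.125  0.624]
 [ 0.118  0.992 -0.053]
 [-0.625  0.033 -0.78 ]]
```

```bash
python3 - <<'E'
from h import *
to([.54,-.21,.25],pose(50,0));to([.54,-.21,.25],pose(30,0))
E
```

```text
travel [0.067  0.0597 0.0791] rot [0.0357 0.1031 0.0858] deg 50.0
travel [0.067  0.0597 0.0791] rot [0.0541 0.0973 0.1391] deg 64.2
```

Emit:
{"api": "carry_out", "payload": {
  "plan": [
    {"travel": [0.067, 0.06, 0.08], "delta_rot": [0.036, 0.103, 0.086], "hand": 0.6},
    {"travel": [0.067, 0.06, 0.08], "delta_rot": [0.036, 0.103, 0.086], "hand": 0.6},
    {"travel": [0.067, 0.06, 0.08], "delta_rot": [0.036, 0.103, 0.086], "hand": 0.6},
    {"travel": [0.067, 0.06, 0.08], "delta_rot": [0.036, 0.103, 0.086], "hand": 0.6},
    {"travel": [0.067, 0.06, 0.08], "delta_rot": [0.036, 0.103, 0.086], "hand": 0.6},
    {"travel": [0.067, 0.06, 0.08], "delta_rot": [0.036, 0.103, 0.086], "hand": 0.6},
    {"travel": [0.067, 0.06, 0.08], "delta_rot": [0.036, 0.103, 0.086], "hand": 0.6},
    {"travel": [0.067, 0.06, 0.08], "delta_rot": [0.036, 0.103, 0.086], "hand": 0.6}
  ]
}}

```text
clock: 4.82
tool_pos: [0.5401, -0.2097, 0.2508]
eef_rot: [0.276, 0.957, 0.003, 0.086]
force: [0.1, 0.5, -0.2]
finger_gap: 0.0681
gripper_force: 0.0
```

```bash
python3 - <<'E'
from h import *
print(readout.get_obs()["joint_positions"].round(2))
to([.549,-.20,.25],pose(-8,0));to([.549,-.20,.25],pose(-8,-40))
E
```

```text
[ 0.08  0.32  0.24  1.84 -0.12  0.82  1.39]
travel [-0.0108  0.0646  0.0094] rot [0.0226 0.0183 0.1825] deg 66.5
travel [-0.0108  0.0646  0.0094] rot [ 0.0846 -0.0801  0.1656] deg 72.9
```

Emit:
{"api": "carry_out", "payload": {
  "plan": [
    {"travel": [-0.01, 0.065, 0.01], "delta_rot": [0.0226, 0.0183, 0.1825], "hand": 0.8},
    {"travel": [-0.01, 0.065, 0.01], "delta_rot": [0.0226, 0.0183, 0.1825], "hand": 0.8},
    {"travel": [-0.01, 0.065, 0.01], "delta_rot": [0.0226, 0.0183, 0.1825], "hand": 0.8},
    {"travel": [-0.01, 0.065, 0.01], "delta_rot": [0.0226, 0.0183, 0.1825], "hand": 0.8},
    {"travel": [-0.01, 0.065, 0.01], "delta_rot": [0.0226, 0.0183, 0.1825], "hand": 0.8},
    {"travel": [-0.01, 0.065, 0.01], "delta_rot": [0.0226, 0.0183, 0.1825], "hand": 0.8},
    {"travel": [-0.01, 0.065, 0.01], "delta_rot": [0.0226, 0.0183, 0.1825], "hand": 0.8},
    {"travel": [-0.01, 0.065, 0.01], "delta_rot": [0.0226, 0.0183, 0.1825], "hand": 0.8}
  ]
}}

```text
clock: 5.48
tool_pos: [0.549, -0.1998, 0.2487]
eef_rot: [0.701, 0.713, 0.002, 0.013]
force: [0.0, 0.5, -0.7]
finger_gap: 0.0768
gripper_force: 0.0
```

```bash
python3 - <<'E'
from h import *
print(readout.get_obs()["joint_positions"].round(2))
d=pose(-8,-45).as_matrix()[:,2]; c=np.array([.549,-.22,.034])
print(c+d*.015-d*.12)
to(c+d*.015-d*.12,pose(-8,-45))
E
```

```text
[-0.1   0.44  0.48  1.71 -0.22  1.02  0.47]
[ 0.55933308 -0.14647635  0.10824621]
travel [0.2764 0.0413 0.6991] rot [ 0.0131 -0.1226  0.0222] deg 45.1
```

Emit:
{"api": "carry_out", "payload": {
  "plan": [
    {"travel": [0.276, 0.041, 0.4], "delta_rot": [0.013, -0.1226, 0.022], "hand": 0.8},
    {"travel": [0.276, 0.041, 0.4], "delta_rot": [0.013, -0.1226, 0.022], "hand": 0.8},
    {"travel": [0.276, 0.041, 0.4], "delta_rot": [0.013, -0.1226, 0.022], "hand": 0.8},
    {"travel": [0.276, 0.041, 0.4], "delta_rot": [0.013, -0.1226, 0.022], "hand": 0.8},
    {"travel": [0.276, 0.041, 0.5], "delta_rot": [0.013, -0.1226, 0.022], "hand": 0.8},
    {"travel": [0.276, 0.041, 0.6], "delta_rot": [0.013, -0.1226, 0.022], "hand": 0.8},
    {"travel": [0.276, 0.041, 0.7], "delta_rot": [0.013, -0.1226, 0.022], "hand": 0.8},
    {"travel": [0.276, 0.041, 0.7], "delta_rot": [0.013, -0.1226, 0.022], "hand": 0.8}
  ]
}}

```text
clock: 6.15
tool_pos: [0.5582, -0.1436, 0.1017]
eef_rot: [0.691, 0.61, -0.292, 0.254]
force: [0.2, 0.9, -0.3]
finger_gap: 0.0771
gripper_force: 0.0
```

```bash
python3 - <<'E'
from h import *
s=readout.get_obs();C=cal("wrist");p,dd=vision.get_image("wrist");print(s["joint_positions"].round(2))
cv2.imwrite("pics/w2.png",p); P=cloud("wrist",dd,C)
m=(P[...,2]>.052)&(P[...,2]<.064)&(np.hypot(P[...,0]-.549,P[...,1]+.22)<.04)&(dd>0)
q=P[m];print(len(q),cv2.minAreaRect(q[:,:2].astype(np.float32)) if len(q)>9 else 0)
d=pose(-8,-45).as_matrix()[:,2]; c=np.array([.549,-.22,.034])
to(c+d*.015,pose(-8,-45))
E
```

```text
[-0.78  0.98  0.81  1.83  0.15  0.79 -0.4 ]
1172 ((0.5493186712265015, -0.21843765676021576), (0.045143067836761475, 0.04391181096434593), 82.02941131591797)
travel [-0.0234  0.0036  0.5884] rot [0.0007 0.0013 0.002 ] deg 0.9
```

View pics/w2.png

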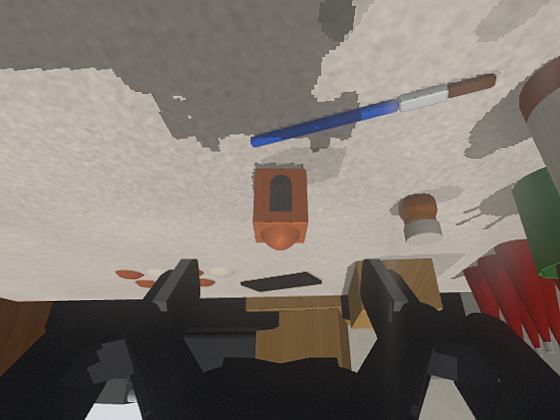

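The ornament, at (280,210), is centred between the fingers and the brush is clear of them. I advance along the tool and close.

Emit:
{"api": "carry_out", "payload": {
  "plan": [
    {"travel": [-0.02, 0.004, 0.1], "delta_rot": [0, 0, 0.002], "hand": 0.8},
    {"travel": [-0.02, 0.004, 0.2], "delta_rot": [0, 0, 0.002], "hand": 0.8},
    {"travel": [-0.02, 0.004, 0.3], "delta_rot": [0, 0, 0.002], "hand": 0.8},
    {"travel": [-0.02, 0.004, 0.4], "delta_rot": [0, 0, 0.002], "hand": 0.8},
    {"travel": [-0.02, 0.004, 0.5], "delta_rot": [0, 0, 0.002], "hand": 0.8},
    {"travel": [-0.02, 0.004, 0.585], "delta_rot": [0, 0, 0.002], "hand": 0.8},
    {"travel": [-0.02, 0.004, 0.585], "delta_rot": [0, 0, 0.002], "hand": 0.8},
    {"travel": [-0.02, 0.004, 0.585], "delta_rot": [0, 0, 0.002], "hand": 0.8}
  ]
}}

```text
clock: 6.87
tool_pos: [0.5484, -0.2331, 0.0277]
eef_rot: [0.7, 0.603, -0.286, 0.254]
force: [-0.3, 0.0, 0.1]
finger_gap: 0.0768
gripper_force: 0.0
```

Emit:
{"api": "carry_out", "payload": {
  "plan": [
    {"travel": [0, 0, 0], "delta_rot": [0, 0, 0], "hand": 0.1},
    {"travel": [0, 0, 0], "delta_rot": [0, 0, 0], "hand": 0.0},
    {"travel": [0, 0, 0], "delta_rot": [0, 0, 0], "hand": -0.3},
    {"travel": [0, 0, 0], "delta_rot": [0, 0, 0], "hand": -0.3},
    {"travel": [0, 0, 0], "delta_rot": [0, 0, 0], "hand": -0.3},
    {"travel": [0, 0, 0], "delta_rot": [0, 0, 0], "hand": -0.3},
    {"travel": [0, 0, 0], "delta_rot": [0, 0, 0], "hand": -0.3},
    {"travel": [0, 0, 0], "delta_rot": [0, 0, 0], "hand": -0.3}
  ],
  "squeeze": 50
}}

```text
clock: 7.53
tool_pos: [0.5493, -0.2321, 0.0273]
eef_rot: [0.698, 0.604, -0.287, 0.255]
force: [-2.0, 7.6, 12.0]
finger_gap: 0.0435
gripper_force: 50.9
```

```bash
python3 - <<'E'
from h import *
s=readout.get_obs();print(s["tool_pos"],s["joint_positions"].round(2),s["finger_gap"],s["gripper_force"])
r=R.from_quat(s["eef_rot"]); p=s["tool_pos"]+[0,0,.12]
to(p,r)
# target above the bare area, tool down then tilted +
to([.49,-.10,.15],pose(-8,0)); to([.48,-.03,.10],pose(-4,45))
E
```

```text
[ 0.54928405 -0.23210326  0.02733459] [-0.63  1.1   0.78  1.87  0.15  0.56 -0.4 ] 0.043452491677914346 50.9117317199707
travel [-0.425   0.0054 -0.4235] rot [0. 0. 0.] deg 0.0
travel [-0.0044 -0.3805 -0.8692] rot [ 0.0013  0.1253 -0.0007] deg 45.1
travel [ 0.4117 -0.4812 -0.9339] rot [ 0.0016  0.2502 -0.0125] deg 90.2
```

Emit:
{"api": "carry_out", "payload": {
  "plan": [
    {"travel": [-0.1, 0, -0.1], "delta_rot": [0, 0, 0], "hand": -0.3},
    {"travel": [-0.2, 0, -0.2], "delta_rot": [0, 0, 0], "hand": -0.3},
    {"travel": [-0.3, 0, -0.3], "delta_rot": [0, 0, 0], "hand": -0.3},
    {"travel": [-0.4, 0, -0.4], "delta_rot": [0, 0, 0], "hand": -0.3},
    {"travel": [-0.3, -0.1, -0.55], "delta_rot": [0, 0.018, 0], "hand": -0.3},
    {"travel": [-0.2, -0.2, -0.65], "delta_rot": [0, 0.036, 0], "hand": -0.3},
    {"travel": [-0.1, -0.3, -0.75], "delta_rot": [0, 0.054, 0], "hand": -0.3},
    {"travel": [0, -0.38, -0.87], "delta_rot": [0, 0.072, 0], "hand": -0.3}
  ]
}}

```text
clock: 8.2
tool_pos: [0.4887, -0.0978, 0.1495]
eef_rot: [0.745, 0.647, -0.121, 0.111]
force: [0.3, -0.4, -3.4]
finger_gap: 0.0436
gripper_force: 52.2
```

```bash
python3 - <<'E'
from h import *
s=readout.get_obs();print(s["joint_positions"].round(2),s["finger_gap"],s["gripper_force"])
to([.48,-.03,.12],pose(-4,45))
E
```

```text
[-0.64  0.53  0.67  2.02  0.01  0.74 -0.17] 0.04361978510969598 52.165106534957886
travel [ 0.3592 -0.0916  0.0321] rot [ 0.004   0.1773 -0.0111] deg 64.0
```

Emit:
{"api": "carry_out", "payload": {
  "plan": [
    {"travel": [0.05, -0.02, 0.03], "delta_rot": [0, 0.018, 0], "hand": -0.3},
    {"travel": [0.1, -0.04, 0.03], "delta_rot": [0, 0.036, 0], "hand": -0.3},
    {"travel": [0.15, -0.06, 0.03], "delta_rot": [0, 0.054, 0], "hand": -0.3},
    {"travel": [0.2, -0.09, 0.03], "delta_rot": [0, 0.072, 0], "hand": -0.3},
    {"travel": [0.25, -0.09, 0.03], "delta_rot": [0.002, 0.09, -0.005], "hand": -0.3},
    {"travel": [0.3, -0.09, 0.03], "delta_rot": [0.003, 0.108, -0.008], "hand": -0.3},
    {"travel": [0.36, -0.09, 0.03], "delta_rot": [0.004, 0.126, -0.01], "hand": -0.3},
    {"travel": [0.36, -0.09, 0.03], "delta_rot": [0.004, 0.144, -0.011], "hand": -0.3}
  ]
}}

```text
clock: 8.87
tool_pos: [0.4824, -0.0299, 0.1203]
eef_rot: [0.707, 0.657, 0.19, -0.181]
force: [-0.2, 0.4, -2.8]
finger_gap: 0.0432
gripper_force: 52.2
```

```bash
python3 - <<'E'
from h import *
s=readout.get_obs();print(s["joint_positions"].round(2),s["finger_gap"],s["gripper_force"])
# ornament z axis in tool frame at the grasp: vertical
g=R.from_quat([.698,.604,-.287,.255]); zt=g.inv().apply([0,0,1]); print("orn z now",R.from_quat(s["eef_rot"]).apply(zt))
off=g.inv().apply(np.array([.5493,-.219,.034])-[.5493,-.2321,.0273]); print("centre in tool",off)
# target orientation: ornament z horizontal, tool y yaw -4
r=pose(-4,0)*R.from_euler("y",np.degrees(np.arctan2(zt[2],zt[0]))-0,degrees=True)
for t in np.arange(35,56,1.):
    z=pose(-4,t).apply(zt)
    if abs(z[2])<.01: print(t,z, "tcp z for centre .023:", .023-pose(-4,t).apply(off)[2]); T=t
T=T; to([.48,-.03,.023-pose(-4,T).apply(off)[2]],pose(-4,T))
to([.48,-.03,.12],pose(-4,T))
E
```

```text
[ 0.25  0.56  0.06  2.   -0.74  0.88  0.8 ] 0.04322345557008369 52.178828716278076
orn z now [-0.05922183 -0.96691619  0.24812469]
centre in tool [ 0.0043826  -0.00176932 -0.01393422]
45.0 [-0.06048636 -0.99816488 -0.00287678] tcp z for centre .023: 0.010048059120442845
travel [-0.2807 -0.0085  0.4744] rot [-0.0005  0.0404 -0.0009] deg 14.5
travel [-0.002  -0.012   0.0006] rot [-0.0005  0.0404 -0.0009] deg 14.5
```

Emit:
{"api": "carry_out", "payload": {
  "plan": [
    {"travel": [0, 0, 0.01], "delta_rot": [0, 0.018, 0], "hand": -0.3},
    {"travel": [-0.05, 0, 0.09], "delta_rot": [0, 0.036, 0], "hand": -0.3},
    {"travel": [-0.1, 0, 0.18], "delta_rot": [-0.0005, 0.0404, -0.001], "hand": -0.3},
    {"travel": [-0.15, 0, 0.26], "delta_rot": [-0.0005, 0.0404, -0.001], "hand": -0.3},
    {"travel": [-0.2, 0, 0.34], "delta_rot": [-0.0005, 0.0404, -0.001], "hand": -0.3},
    {"travel": [-0.24, -0.01, 0.4], "delta_rot": [-0.0005, 0.0404, -0.001], "hand": -0.3},
    {"travel": [-0.265, -0.01, 0.449], "delta_rot": [-0.0005, 0.0404, -0.001], "hand": -0.3},
    {"travel": [-0.265, -0.01, 0.449], "delta_rot": [-0.0005, 0.0404, -0.001], "hand": -0.3}
  ]
}}

```text
clock: 9.53
tool_pos: [0.4775, -0.0324, 0.0133]
eef_rot: [0.678, 0.629, 0.276, -0.261]
force: [-0.7, 0.1, -2.0]
finger_gap: 0.043
gripper_force: 52.2
```

```bash
python3 - <<'E'
from h import *
s=readout.get_obs();print(s["joint_positions"].round(2),s["force"])
p,d=vision.get_image("scene");P=cloud("scene",d)
cv2.imwrite("pics/s2.png",cv2.resize(p[60:260,180:450],None,fx=2.6,fy=2.6))
to([.48,-.03,.012],pose(-4,45))
E
```

```text
[ 0.47  0.87 -0.06  1.95 -0.92  0.9   1.16] [-0.71218402  0.13342239 -1.97393551]
travel [0.0008 0.0093 0.0178] rot [-0.0003  0.0011 -0.0008] deg 0.5
```

View pics/s2.png

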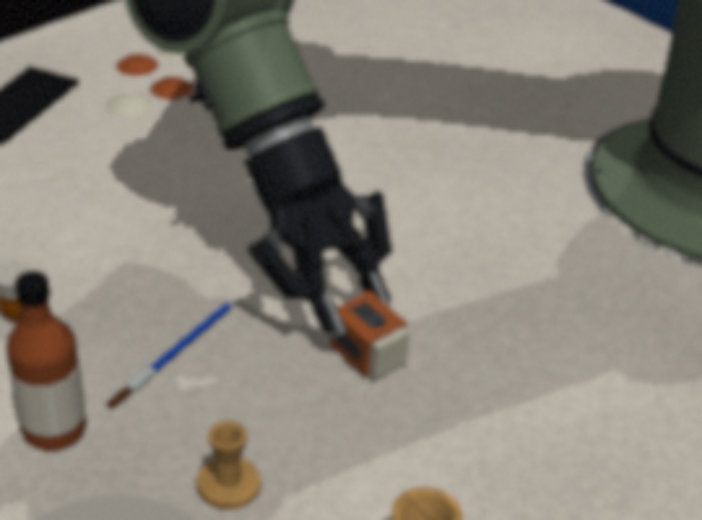

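The crop shows the ornament lying level in the grip, its crown facing +y at (388,355), just above the table. I lower it in small steps.

Emit:
{"api": "carry_out", "payload": {
  "plan": [
    {"travel": [-0.004, 0, 0.004], "delta_rot": [0, 0, 0], "hand": -0.3},
    {"travel": [-0.007, 0, 0.007], "delta_rot": [0, 0, 0], "hand": -0.3},
    {"travel": [-0.011, 0, 0.011], "delta_rot": [0, 0, 0], "hand": -0.3},
    {"travel": [-0.011, 0, 0.011], "delta_rot": [0, 0, 0], "hand": -0.3}
  ]
}}

```text
clock: 9.92
tool_pos: [0.4784, -0.0329, 0.0119]
eef_rot: [0.678, 0.63, 0.277, -0.259]
force: [0.2, 0.3, -1.4]
finger_gap: 0.0435
gripper_force: 52.2
```

Emit:
{"api": "carry_out", "payload": {
  "plan": [
    {"travel": [-0.004, 0, 0.004], "delta_rot": [0, 0, 0], "hand": -0.3},
    {"travel": [-0.007, 0, 0.007], "delta_rot": [0, 0, 0], "hand": -0.3},
    {"travel": [-0.007, 0, 0.007], "delta_rot": [0, 0, 0], "hand": -0.3}
  ]
}}

```text
clock: 10.17
tool_pos: [0.4783, -0.033, 0.0102]
eef_rot: [0.678, 0.629, 0.277, -0.26]
force: [-2.3, -4.3, 8.7]
finger_gap: 0.0428
gripper_force: 53.3
```

Contact reached, so I release and back off along the tool axis.

Emit:
{"api": "carry_out", "payload": {
  "plan": [
    {"travel": [0, 0, 0], "delta_rot": [0, 0, 0], "hand": 0.1},
    {"travel": [0, 0, 0], "delta_rot": [0, 0, 0], "hand": 0.3},
    {"travel": [0, 0, 0], "delta_rot": [0, 0, 0], "hand": 0.5},
    {"travel": [0, 0, 0], "delta_rot": [0, 0, 0], "hand": 0.8},
    {"travel": [0, 0, 0], "delta_rot": [0, 0, 0], "hand": 0.8},
    {"travel": [0, 0, 0], "delta_rot": [0, 0, 0], "hand": 0.8},
    {"travel": [0, 0, 0], "delta_rot": [0, 0, 0], "hand": 0.8},
    {"travel": [0, 0, 0], "delta_rot": [0, 0, 0], "hand": 0.8}
  ],
  "squeeze": 30
}}

```text
clock: 10.83
tool_pos: [0.4781, -0.0328, 0.0095]
eef_rot: [0.678, 0.63, 0.276, -0.26]
force: [0.8, 0.1, 0.6]
finger_gap: 0.0767
gripper_force: 0.0
```

Emit:
{"api": "carry_out", "payload": {
  "plan": [
    {"travel": [0, 0, -0.1], "delta_rot": [0, 0, 0], "hand": 0.8},
    {"travel": [0, 0, -0.2], "delta_rot": [0, 0, 0], "hand": 0.8},
    {"travel": [0, 0, -0.3], "delta_rot": [0, 0, 0], "hand": 0.8},
    {"travel": [0, 0, -0.4], "delta_rot": [0, 0, 0], "hand": 0.8},
    {"travel": [0, 0, -0.5], "delta_rot": [0, 0, 0], "hand": 0.8},
    {"travel": [0, 0, -0.6], "delta_rot": [0, 0, 0], "hand": 0.8},
    {"travel": [0, 0, -0.7], "delta_rot": [0, -0.018, 0], "hand": 0.8},
    {"travel": [0, 0, -0.8], "delta_rot": [0, -0.036, 0], "hand": 0.8}
  ]
}}

```text
clock: 11.5
tool_pos: [0.47, -0.1474, 0.1234]
eef_rot: [0.707, 0.654, 0.197, -0.186]
force: [1.4, 0.7, -0.0]
finger_gap: 0.077
gripper_force: 0.0
```

```bash
python3 - <<'E'
from h import *
s=readout.get_obs();C=cal("wrist");p,dd=vision.get_image("wrist");print(s["tool_pos"],s["joint_positions"].round(2))
P=cloud("wrist",dd,C)
def rect(P,dd):
    m=(P[...,2]>.036)&(P[...,2]<.052)&(np.hypot(P[...,0]-.48,P[...,1]+.03)<.07)&(dd>0)
    q=P[m];print(len(q),np.median(q[:,2]),cv2.minAreaRect(q[:,:2].astype(np.float32)))
rect(P,dd)
p,d=vision.get_image("top");rect(cloud("top",d),d)
to([.48,-.03,.2],pose(-4,-45)); to([.48,0.04,.15],pose(-4,-45))
E
```

```text
[ 0.47000925 -0.14735235  0.12336731] [ 0.42  0.62  0.13  1.88 -0.66  1.04  0.92]
2950 0.04319088863586493 ((0.4785028100013733, -0.03911178559064865), (0.06570946425199509, 0.043886926025152206), 86.4516830444336)
659 0.04419498383321596 ((0.4761558473110199, -0.04132715240120888), (0.06744764000177383, 0.04419277608394623), 89.09820556640625)
travel [ 0.6837 -0.002  -0.0128] rot [ 2.000e-04 -2.119e-01 -2.000e-04] deg 76.3
travel [ 0.8524 -0.0272  0.3821] rot [ 2.000e-04 -2.119e-01 -2.000e-04] deg 76.3
```

The ornament lies flat and released at about (0.4775, -0.041). Now the hand leans the other way to take it again.

Emit:
{"api": "carry_out", "payload": {
  "plan": [
    {"travel": [0.08, 0, -0.2], "delta_rot": [0, -0.018, 0], "hand": 0.8},
    {"travel": [0.17, 0, -0.2], "delta_rot": [0, -0.036, 0], "hand": 0.8},
    {"travel": [0.26, 0, -0.2], "delta_rot": [0, -0.054, 0], "hand": 0.8},
    {"travel": [0.35, 0, -0.2], "delta_rot": [0, -0.072, 0], "hand": 0.8},
    {"travel": [0.44, 0, -0.2], "delta_rot": [0, -0.09, 0], "hand": 0.8},
    {"travel": [0.53, 0, -0.1], "delta_rot": [0, -0.108, 0], "hand": 0.8},
    {"travel": [0.62, 0, -0.1], "delta_rot": [0, -0.126, 0], "hand": 0.8},
    {"travel": [0.7, 0, 0], "delta_rot": [0, -0.144, 0], "hand": 0.8}
  ]
}}

```text
clock: 12.27
tool_pos: [0.478, -0.0394, 0.1991]
eef_rot: [0.73, 0.679, -0.061, 0.045]
force: [0.7, -0.7, 0.0]
finger_gap: 0.0772
gripper_force: 0.0
```

```bash
python3 - <<'E'
from h import *
s=readout.get_obs();print(s["tool_pos"],s["joint_positions"].round(2))
d=pose(-3,-45).as_matrix()[:,2]; c=np.array([.4775,-.041,.022])
to(c-d*.1,pose(-3,-45))
E
```

```text
[ 0.47804377 -0.03942348  0.19914786] [-0.44  0.34  0.38  1.98  0.03  0.88 -0.18]
travel [ 0.4218 -0.0008  0.474 ] rot [-0.0041 -0.1009 -0.0019] deg 36.4
```

Emit:
{"api": "carry_out", "payload": {
  "plan": [
    {"travel": [0.1, 0, 0.05], "delta_rot": [0, -0.018, 0], "hand": 0.8},
    {"travel": [0.2, 0, 0.1], "delta_rot": [0, -0.036, 0], "hand": 0.8},
    {"travel": [0.3, 0, 0.2], "delta_rot": [0, -0.054, 0], "hand": 0.8},
    {"travel": [0.4, 0, 0.3], "delta_rot": [-0.002, -0.072, 0], "hand": 0.8},
    {"travel": [0.42, 0, 0.4], "delta_rot": [-0.004, -0.09, -0.002], "hand": 0.8},
    {"travel": [0.42, 0, 0.474], "delta_rot": [-0.004, -0.101, -0.002], "hand": 0.8},
    {"travel": [0.42, 0, 0.474], "delta_rot": [-0.004, -0.101, -0.002], "hand": 0.8}
  ]
}}

```text
clock: 12.85
tool_pos: [0.4784, 0.0311, 0.0871]
eef_rot: [0.666, 0.639, -0.282, 0.263]
force: [-2.2, 0.4, -1.6]
finger_gap: 0.0768
gripper_force: 0.0
```

```bash
python3 - <<'E'
from h import *
s=readout.get_obs();C=cal("wrist");p,dd=vision.get_image("wrist");print(s["tool_pos"],s["joint_positions"].round(2))
P=cloud("wrist",dd,C)
m=(P[...,2]>.036)&(P[...,2]<.052)&(np.hypot(P[...,0]-.48,P[...,1]+.03)<.07)&(dd>0)
q=P[m];print(len(q),np.median(q[:,2]),cv2.minAreaRect(q[:,:2].astype(np.float32)))
cv2.imwrite("pics/w3.png",p)
d=pose(-3,-45).as_matrix()[:,2]; c=np.array([.4775,-.041,.022])
to(c+d*.014,pose(-3,-45))
E
```

```text
[0.47844163 0.03113874 0.0871432 ] [-0.95  0.84  0.48  1.91  0.35  0.96 -0.84]
2040 0.04348720320751836 ((0.47850915789604187, -0.03557004779577255), (0.06112241372466087, 0.043853625655174255), 86.8488540649414)
travel [-0.0095  0.0109  0.5591] rot [-0.0005  0.0002  0.0013] deg 0.5
```

View pics/w3.png

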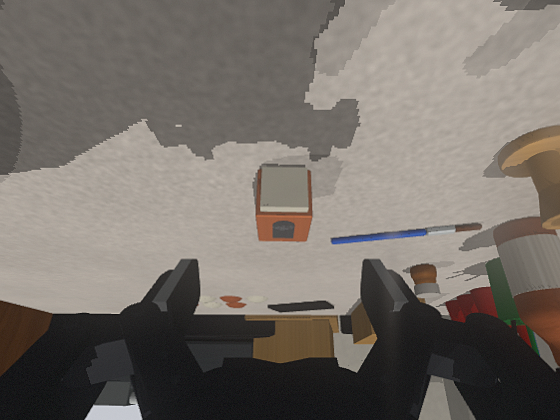

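The ornament is centred at (284,205) between the fingers, crown toward the camera. I advance and grip.

Emit:
{"api": "carry_out", "payload": {
  "plan": [
    {"travel": [-0.005, 0.005, 0.1], "delta_rot": [0, 0, 0.001], "hand": 0.8},
    {"travel": [-0.005, 0.005, 0.2], "delta_rot": [0, 0, 0.001], "hand": 0.8},
    {"travel": [-0.005, 0.005, 0.3], "delta_rot": [0, 0, 0.001], "hand": 0.8},
    {"travel": [-0.005, 0.005, 0.4], "delta_rot": [0, 0, 0.001], "hand": 0.8},
    {"travel": [-0.005, 0.005, 0.5], "delta_rot": [0, 0, 0.001], "hand": 0.8},
    {"travel": [-0.005, 0.005, 0.55], "delta_rot": [0, 0, 0.001], "hand": 0.8},
    {"travel": [-0.005, 0.005, 0.55], "delta_rot": [0, 0, 0.001], "hand": 0.8},
    {"travel": [-0.005, 0.005, 0.55], "delta_rot": [0, 0, 0.001], "hand": 0.8}
  ]
}}

```text
clock: 13.57
tool_pos: [0.4777, -0.0493, 0.0156]
eef_rot: [0.673, 0.634, -0.276, 0.262]
force: [0.5, 0.3, 1.0]
finger_gap: 0.0766
gripper_force: 0.0
```

Emit:
{"api": "carry_out", "payload": {
  "plan": [
    {"travel": [0, 0, 0], "delta_rot": [0, 0, 0], "hand": 0.1},
    {"travel": [0, 0, 0], "delta_rot": [0, 0, 0], "hand": 0.0},
    {"travel": [0, 0, 0], "delta_rot": [0, 0, 0], "hand": -0.3},
    {"travel": [0, 0, 0], "delta_rot": [0, 0, 0], "hand": -0.3},
    {"travel": [0, 0, 0], "delta_rot": [0, 0, 0], "hand": -0.3},
    {"travel": [0, 0, 0], "delta_rot": [0, 0, 0], "hand": -0.3},
    {"travel": [0, 0, 0], "delta_rot": [0, 0, 0], "hand": -0.3},
    {"travel": [0, 0, 0], "delta_rot": [0, 0, 0], "hand": -0.3}
  ],
  "squeeze": 50
}}

```text
clock: 14.23
tool_pos: [0.4778, -0.0482, 0.0152]
eef_rot: [0.672, 0.635, -0.276, 0.263]
force: [-1.3, 7.4, 13.9]
finger_gap: 0.0428
gripper_force: 49.6
```

```bash
cat >> h.py <<'E'
import json,os
def orn(s):
    """ornament centre & z axis from the grip memory"""
    G=json.load(open("grip.json")); r=R.from_quat(s["eef_rot"])
    return s["tool_pos"]+r.apply(G["off"]), r.apply(G["z"])
E
python3 - <<'E'
from h import *
s=readout.get_obs();print(s["tool_pos"],s["eef_rot"],s["joint_positions"].round(2),s["finger_gap"],s["gripper_force"],s["force"])
r=R.from_quat(s["eef_rot"]); y=r.as_matrix()[:,1]; 
ax=-np.cross([0,0,1],y); ax[2]=0; ax/=np.linalg.norm(ax); ax=ax if ax[1]<0 else -ax
print("orn z",ax)
c=np.array([s["tool_pos"][0],-.040,.022])
json.dump({"off":r.inv().apply(c-s["tool_pos"]).tolist(),"z":r.inv().apply(ax).tolist()},open("grip.json","w"))
print(orn(s))
to(s["tool_pos"]+[0.04,.06,.14],pose(3,-20))
E
```

```text
[ 0.47779276 -0.04815915  0.01516006] [ 0.67160644  0.63518054 -0.27644802  0.26280594] [-0.85  0.96  0.5   2.    0.4   0.71 -0.88] 0.04283896364325818 49.6159690618515 [-1.26376915  7.35772151 13.90832513]
orn z [-0.05495753 -0.99848869  0.        ]
(array([ 0.47779276, -0.04      ,  0.022     ]), array([-5.49575253e-02, -9.98488693e-01,  4.36415205e-17]))
travel [-0.2732  0.1845 -0.7151] rot [-0.009   0.069  -0.0147] deg 25.6
```

Emit:
{"api": "carry_out", "payload": {
  "plan": [
    {"travel": [-0.08, 0, -0.08], "delta_rot": [0, 0, 0], "hand": -0.3},
    {"travel": [-0.16, 0, -0.16], "delta_rot": [0, 0, 0], "hand": -0.3},
    {"travel": [-0.24, 0.02, -0.26], "delta_rot": [0, 0, 0], "hand": -0.3},
    {"travel": [-0.3, 0.05, -0.36], "delta_rot": [0, 0, 0], "hand": -0.3},
    {"travel": [-0.3, 0.08, -0.46], "delta_rot": [-0.002, 0.017, -0.004], "hand": -0.3},
    {"travel": [-0.3, 0.11, -0.56], "delta_rot": [-0.004, 0.034, -0.008], "hand": -0.3},
    {"travel": [-0.28, 0.15, -0.66], "delta_rot": [-0.006, 0.051, -0.012], "hand": -0.3},
    {"travel": [-0.27, 0.18, -0.72], "delta_rot": [-0.009, 0.069, -0.015], "hand": -0.3}
  ]
}}

```text
clock: 14.9
tool_pos: [0.5183, 0.0151, 0.157]
eef_rot: [0.676, 0.717, -0.116, 0.125]
force: [-0.0, 0.4, -3.5]
finger_gap: 0.0427
gripper_force: 52.7
```

```bash
cat > tgt.py <<'E'
from h import *
G=json.load(open("grip.json")); off,z=np.array(G["off"]),np.array(G["z"])
def target(c,yaw):
    # tilt making the ornament z point down as closely as possible
    best=min(np.arange(25,65,.1),key=lambda t:pose(yaw,t).apply(z)[2])
    # residual levelling
    r=pose(yaw,best); a=R.align_vectors([[0,0,-1.]],[r.apply(z)])[0]; r=a*r
    return np.array(c)-r.apply(off),r,best
E
python3 - <<'E'
from tgt import *
s=readout.get_obs();print(s["tool_pos"],s["joint_positions"].round(2),s["finger_gap"])
p,r,b=target([.604,.160,.17],8);print(p,b,orn(s)); to(p,r)
E
```

```text
[0.5182805  0.01507939 0.15699223] [-0.63  0.49  0.36  1.94  0.22  0.83 -0.41] 0.04266956361393935
[0.6034797  0.16683484 0.16185318] 45.20000000000029 (array([0.51756462, 0.01950473, 0.16664937]), array([ 0.05344024, -0.90327394, -0.42572331]))
travel [ 0.6823  0.4693 -0.2683] rot [ 0.0034  0.1799 -0.0133] deg 65.0
```

Emit:
{"api": "carry_out", "payload": {
  "plan": [
    {"travel": [0.08, 0.06, -0.08], "delta_rot": [0, 0.018, 0], "hand": -0.3},
    {"travel": [0.17, 0.12, -0.13], "delta_rot": [0, 0.036, -0.002], "hand": -0.3},
    {"travel": [0.26, 0.18, -0.18], "delta_rot": [0.001, 0.054, -0.004], "hand": -0.3},
    {"travel": [0.35, 0.24, -0.22], "delta_rot": [0.002, 0.072, -0.006], "hand": -0.3},
    {"travel": [0.43, 0.3, -0.26], "delta_rot": [0.003, 0.09, -0.008], "hand": -0.3},
    {"travel": [0.51, 0.36, -0.27], "delta_rot": [0.003, 0.108, -0.01], "hand": -0.3},
    {"travel": [0.59, 0.42, -0.27], "delta_rot": [0.003, 0.126, -0.012], "hand": -0.3},
    {"travel": [0.66, 0.46, -0.27], "delta_rot": [0.003, 0.144, -0.013], "hand": -0.3}
  ]
}}

```text
clock: 15.57
tool_pos: [0.6025, 0.1603, 0.1615]
eef_rot: [0.633, 0.723, 0.18, -0.211]
force: [-0.3, -0.1, -2.3]
finger_gap: 0.0432
gripper_force: 52.7
```

```bash
python3 - <<'E'
from tgt import *
s=readout.get_obs();print(s["tool_pos"],s["joint_positions"].round(2),s["finger_gap"])
p,r,b=target([.604,.160,.15],8);print(p,b,orn(s)); to(p,r)
E
```

```text
[0.60254811 0.16029604 0.16148589] [ 0.04  0.65 -0.14  1.67 -0.59  0.96  0.43] 0.0431719344634222
[0.6034797  0.16683484 0.14185318] 45.20000000000029 (array([0.60283516, 0.15544642, 0.17095982]), array([ 0.02255033, -0.22273322, -0.97461859]))
travel [-0.0254  0.0097  0.0999] rot [-0.0004  0.0359 -0.0015] deg 12.9
```

Emit:
{"api": "carry_out", "payload": {
  "plan": [
    {"travel": [-0.01, 0, 0.03], "delta_rot": [0, 0.018, 0], "hand": -0.3},
    {"travel": [-0.025, 0.01, 0.06], "delta_rot": [0, 0.036, -0.0015], "hand": -0.3},
    {"travel": [-0.025, 0.01, 0.1], "delta_rot": [0, 0.036, -0.0015], "hand": -0.3},
    {"travel": [-0.025, 0.01, 0.1], "delta_rot": [0, 0.036, -0.0015], "hand": -0.3},
    {"travel": [-0.025, 0.01, 0.1], "delta_rot": [0, 0.036, -0.0015], "hand": -0.3}
  ]
}}

```text
clock: 15.98
tool_pos: [0.6016, 0.1662, 0.1405]
eef_rot: [0.607, 0.697, 0.248, -0.29]
force: [0.5, 0.9, -0.7]
finger_gap: 0.0426
gripper_force: 52.8
```

```bash
python3 - <<'E'
from tgt import *
s=readout.get_obs();print(s["tool_pos"],orn(s))
C=cal("wrist");p,dd=vision.get_image("wrist");P=cloud("wrist",dd,C);np.savez("w4",p=p,d=dd,P=P)
ps,ds=vision.get_image("scene");Q=cloud("scene",ds);pt,dt=vision.get_image("top");T=cloud("top",dt)
for n,X,D in(("wrist",P,dd),("scene",Q,ds),("top",T,dt)):
    near=(np.hypot(X[...,0]-.604,X[...,1]-.16)<.045)&(D>0)
    m=near&(X[...,2]>.054)&(X[...,2]<.066); q=X[m]
    print(n,"rim",len(q),cv2.minEnclosingCircle(q[:,:2].astype(np.float32)) if len(q)>5 else"")
    m=near&(X[...,2]>.178)&(X[...,2]<.19); q=X[m]
    print(n,"crown top",len(q),(np.median(q[:,2]),cv2.minAreaRect(q[:,:2].astype(np.float32))) if len(q)>5 else"")
cv2.imwrite("pics/c4.png",np.hstack([cv2.resize(p,(400,300)),cv2.resize(ps[140:320,250:490],(400,300))]))
p2,r,b=target([.604,.160,.15],8); to(p2,r)
E
```

```text
[0.60161624 0.16617001 0.14045196] (array([0.60219492, 0.15938894, 0.14863967]), array([-0.00563663, -0.0064672 , -0.9999632 ]))
wrist rim 697 ((0.6068724393844604, 0.1486853063106537), 0.02280016988515854)
wrist crown top 7937 (np.float64(0.1814753938195896), ((0.6056758165359497, 0.14901773631572723), (0.06967085599899292, 0.05668310075998306), 8.019676208496094))
scene rim 324 ((0.6043688058853149, 0.16238942742347717), 0.027194209396839142)
scene crown top 550 (np.float64(0.18386945076262812), ((0.603276252746582, 0.1526251584291458), (0.07136347889900208, 0.0568561851978302), 14.702408790588379))
top rim 69 ((0.6035534143447876, 0.15914669632911682), 0.025821950286626816)
top crown top 533 (np.float64(0.18353142717660043), ((0.6075027585029602, 0.15251296758651733), (0.05309652164578438, 0.06768474727869034), 86.01262664794922))
travel [-0.0005  0.0073 -0.0017] rot [-0.0008  0.001  -0.0001] deg 0.5
```

View pics/c4.png

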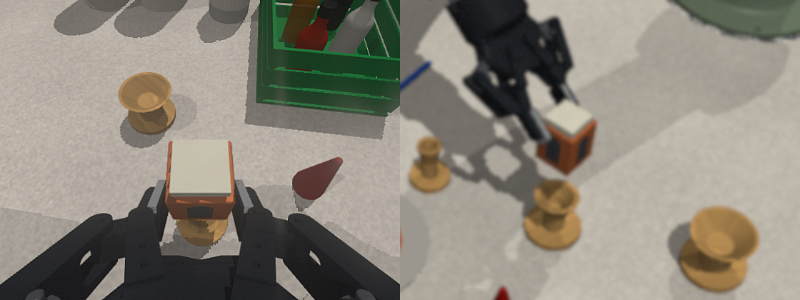

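Both views show the ornament dome down over the middle stand, level, crown at wrist (200,168). Next: crown centre by colour.

```bash
python3 - <<'E'
from tgt import *
for n in("wrist","scene","top"):
    C=cal(n);p,d=vision.get_image(n);X=cloud(n,d,C)
    h=cv2.cvtColor(p,cv2.COLOR_BGR2HSV)
    m=(np.hypot(X[...,0]-.604,X[...,1]-.16)<.04)&(abs(X[...,2]-.183)<.006)&(h[...,1]<75)&(h[...,2]>110)
    m=cv2.morphologyEx(m.astype(np.uint8),cv2.MORPH_OPEN,np.ones((3,3)))>0
    v,u=np.nonzero(m)
    if len(u)>20:
        q=plane(n,np.c_[u,v],np.median(X[m][:,2]),C); print(n,len(u),np.median(X[m][:,2]),cv2.minAreaRect(q[:,:2].astype(np.float32)),
         "normal",np.linalg.svd(X[m]-X[m].mean(0),full_matrices=False)[2][2].round(3))
E
```

```text
wrist 6515 0.18262916339903904 ((0.6048728227615356, 0.1567804366350174), (0.057263489812612534, 0.040881432592868805), 8.13586139678955) normal [-0.004 -0.019 -1.   ]
scene 407 0.184093109294015 ((0.6087517738342285, 0.16312290728092194), (0.05212469771504402, 0.042801473289728165), 2.92744517326355) normal [0.046 0.037 0.998]
top 423 0.18351359286304691 ((0.6028623580932617, 0.1584395170211792), (0.0367804616689682, 0.035609494894742966), 8.127760887145996) normal [ 0.007 -0.003  1.   ]
```

```bash
python3 - <<'E'
from tgt import *
s=readout.get_obs();c,z_=orn(s);print(c,z_)
c=c+np.array([.0014,.0018,0])
for dz in(0,-.05,-.059):
    p2,r,b=target(c+[0,0,dz],8); to(p2,r)
to(s["tool_pos"]-[0,0,.01],R.from_quat(s["eef_rot"]))
E
```

```text
[0.60253793 0.15977476 0.14953548] [-0.00350674 -0.00653991 -0.99997247]
travel [0.006  0.0085 0.0056] rot [-0.0008  0.001  -0.0002] deg 0.4
travel [-0.1702  0.0096  0.1829] rot [-0.0008  0.001  -0.0002] deg 0.4
travel [-0.2019  0.0098  0.2148] rot [-0.0008  0.001  -0.0002] deg 0.4
travel [-0.0352  0.0002  0.0355] rot [0. 0. 0.] deg 0.0
```

Emit:
{"api": "carry_out", "payload": {
  "plan": [
    {"travel": [0.006, 0.009, 0.006], "delta_rot": [-0.001, 0.001, 0], "hand": -0.3},
    {"travel": [-0.03, 0.009, 0.04], "delta_rot": [-0.001, 0.001, 0], "hand": -0.3},
    {"travel": [-0.065, 0.009, 0.076], "delta_rot": [-0.001, 0.001, 0], "hand": -0.3},
    {"travel": [-0.1, 0.01, 0.112], "delta_rot": [-0.001, 0.001, 0], "hand": -0.3},
    {"travel": [-0.135, 0.01, 0.147], "delta_rot": [-0.001, 0.001, 0], "hand": -0.3},
    {"travel": [-0.17, 0.01, 0.182], "delta_rot": [-0.001, 0.001, 0], "hand": -0.3},
    {"travel": [-0.188, 0.01, 0.2], "delta_rot": [-0.001, 0.001, 0], "hand": -0.3},
    {"travel": [-0.188, 0.01, 0.2], "delta_rot": [-0.001, 0.001, 0], "hand": -0.3}
  ]
}}

```text
clock: 16.95
tool_pos: [0.6027, 0.1676, 0.0839]
eef_rot: [0.607, 0.695, 0.252, -0.291]
force: [-0.6, -0.8, -1.4]
finger_gap: 0.0426
gripper_force: 52.8
```

```bash
cat > look.py <<'E'
from tgt import *
s=readout.get_obs();print(orn(s),s["force"].round(1))
n="top";C=cal(n);p,d=vision.get_image(n);X=cloud(n,d,C);h=cv2.cvtColor(p,cv2.COLOR_BGR2HSV)
m=(np.hypot(X[...,0]-.604,X[...,1]-.16)<.035)&(X[...,2]>.105)&(X[...,2]<.16)&(h[...,1]<75)&(h[...,2]>110)
m=cv2.morphologyEx(m.astype(np.uint8),cv2.MORPH_OPEN,np.ones((3,3)))>0
v,u=np.nonzero(m);z0=np.median(X[m][:,2]);q=plane(n,np.c_[u,v],z0,C)
print(len(u),z0,cv2.minAreaRect(q[:,:2].astype(np.float32)),"normal",np.linalg.svd(X[m]-X[m].mean(0),full_matrices=False)[2][2].round(3))
E
python3 look.py
```

```text
(array([0.60321322, 0.16076395, 0.09207268]), array([-0.00360583,  0.00109184, -0.9999929 ])) [-0.6 -0.8 -1.4]
402 0.12565141904038463 ((0.6030670404434204, 0.15874239802360535), (0.037581294775009155, 0.03806106746196747), 8.556401252746582) normal [ 0.01   0.046 -0.999]
```

Emit:
{"api": "carry_out", "payload": {
  "plan": [
    {"travel": [0.0, 0.005, 0.01], "delta_rot": [0, 0, 0], "hand": -0.3},
    {"travel": [-0.005, 0.005, 0.015], "delta_rot": [0, 0, 0], "hand": -0.3},
    {"travel": [-0.009, 0.005, 0.019], "delta_rot": [0, 0, 0], "hand": -0.3},
    {"travel": [-0.009, 0.005, 0.019], "delta_rot": [0, 0, 0], "hand": -0.3},
    {"travel": [-0.009, 0.005, 0.019], "delta_rot": [0, 0, 0], "hand": -0.3}
  ]
}}

```text
clock: 17.42
tool_pos: [0.6042, 0.1692, 0.0818]
eef_rot: [0.607, 0.696, 0.252, -0.29]
force: [-0.4, 0.3, -1.9]
finger_gap: 0.0427
gripper_force: 52.8
```

Emit:
{"api": "carry_out", "payload": {
  "plan": [
    {"travel": [-0.003, 0, 0.003], "delta_rot": [0, 0, 0], "hand": -0.3},
    {"travel": [-0.005, 0, 0.005], "delta_rot": [0, 0, 0], "hand": -0.3},
    {"travel": [-0.005, 0, 0.005], "delta_rot": [0, 0, 0], "hand": -0.3}
  ]
}}

```text
clock: 17.67
tool_pos: [0.6041, 0.1692, 0.0801]
eef_rot: [0.607, 0.696, 0.252, -0.29]
force: [-0.1, 0.7, -1.8]
finger_gap: 0.0425
gripper_force: 52.8
```

Emit:
{"api": "carry_out", "payload": {
  "plan": [
    {"travel": [-0.003, 0, 0.003], "delta_rot": [0, 0, 0], "hand": -0.3},
    {"travel": [-0.005, 0, 0.005], "delta_rot": [0, 0, 0], "hand": -0.3},
    {"travel": [-0.005, 0, 0.005], "delta_rot": [0, 0, 0], "hand": -0.3}
  ]
}}

```text
clock: 17.92
tool_pos: [0.6041, 0.1692, 0.0787]
eef_rot: [0.607, 0.696, 0.252, -0.29]
force: [-0.2, -0.1, -1.6]
finger_gap: 0.0429
gripper_force: 52.8
```

Emit:
{"api": "carry_out", "payload": {
  "plan": [
    {"travel": [-0.002, 0, 0.002], "delta_rot": [0, 0, 0], "hand": -0.3},
    {"travel": [-0.003, 0, 0.003], "delta_rot": [0, 0, 0], "hand": -0.3},
    {"travel": [-0.003, 0, 0.003], "delta_rot": [0, 0, 0], "hand": -0.3}
  ]
}}

```text
clock: 18.17
tool_pos: [0.6041, 0.1692, 0.0784]
eef_rot: [0.607, 0.696, 0.252, -0.29]
force: [-2.5, -2.7, 5.7]
finger_gap: 0.0429
gripper_force: 53.5
```

```bash
python3 look.py
```

```text
(array([0.60464836, 0.16238184, 0.08654791]), array([-0.00136965,  0.00147677, -0.99999797])) [-2.5 -2.7  5.7]
393 0.12018470157495154 ((0.6044296026229858, 0.15991348028182983), (0.037819139659404755, 0.038193974643945694), 7.107662200927734) normal [ 0.019  0.052 -0.998]
```

Contact at the seated height: crown top at 0.120 m, centred on the rim. I release and withdraw along the tool axis.

Emit:
{"api": "carry_out", "payload": {
  "plan": [
    {"travel": [0, 0, 0], "delta_rot": [0, 0, 0], "hand": 0.06},
    {"travel": [0, 0, 0], "delta_rot": [0, 0, 0], "hand": 0.15},
    {"travel": [0, 0, 0], "delta_rot": [0, 0, 0], "hand": 0.3},
    {"travel": [0, 0, 0], "delta_rot": [0, 0, 0], "hand": 0.5},
    {"travel": [0, 0, 0], "delta_rot": [0, 0, 0], "hand": 0.7},
    {"travel": [0, 0, 0], "delta_rot": [0, 0, 0], "hand": 0.8},
    {"travel": [0, 0, 0], "delta_rot": [0, 0, 0], "hand": 0.8},
    {"travel": [0, 0, 0], "delta_rot": [0, 0, 0], "hand": 0.8}
  ],
  "squeeze": 30
}}

```text
clock: 18.88
tool_pos: [0.6041, 0.1692, 0.0779]
eef_rot: [0.607, 0.696, 0.252, -0.29]
force: [-0.3, 0.6, 1.1]
finger_gap: 0.0771
gripper_force: 0.0
```

Emit:
{"api": "carry_out", "payload": {
  "plan": [
    {"travel": [0, 0, -0.08], "delta_rot": [0, 0, 0], "hand": 0.8},
    {"travel": [0, 0, -0.16], "delta_rot": [0, 0, 0], "hand": 0.8},
    {"travel": [0, 0, -0.26], "delta_rot": [0, 0, 0], "hand": 0.8},
    {"travel": [0, 0, -0.36], "delta_rot": [0, 0, 0], "hand": 0.8},
    {"travel": [0, 0, -0.5], "delta_rot": [0, 0, 0], "hand": 0.8},
    {"travel": [0, 0, -0.62], "delta_rot": [0, 0, 0], "hand": 0.8},
    {"travel": [0, 0, -0.62], "delta_rot": [0, 0, 0], "hand": 0.8},
    {"travel": [0, 0, -0.62], "delta_rot": [0, 0, 0], "hand": 0.8}
  ]
}}

```text
clock: 19.55
tool_pos: [0.6167, 0.0812, 0.1658]
eef_rot: [0.607, 0.695, 0.253, -0.289]
force: [-0.2, 1.1, -0.4]
finger_gap: 0.0769
gripper_force: 0.0
```

```bash
python3 look.py; python3 - <<'E'
from h import *
p,d=vision.get_image("scene");t,_=vision.get_image("top");cv2.imwrite("pics/f.png",np.hstack([cv2.resize(p[140:320,200:440],(400,300)),cv2.resize(t,(400,300))]))
X=cloud("top",_)
for nm,u,v,r,lo,hi in [("jar",412,177,16,.03,.07),("bottle",345,143,26,.05,.2),("cone",172,150,16,.02,.1)]:
    q=X[v-r:v+r,u-r:u+r].reshape(-1,3);q=q[(q[:,2]>lo)&(q[:,2]<hi)];print(nm,cv2.minEnclosingCircle(q[:,:2].astype(np.float32)))
E
```

```text
(array([0.61722439, 0.07436148, 0.17396242]), array([-6.43199129e-05,  3.43025423e-04, -9.99999939e-01])) [-0.2  1.1 -0.4]
395 0.12022352423130367 ((0.604293167591095, 0.1596975326538086), (0.03752446174621582, 0.03810443729162216), 7.655704021453857) normal [ 0.027  0.047 -0.999]
jar ((0.0, 0.0), 0.0)
bottle ((0.7540698051452637, -0.1364954710006714), 0.0066298372112214565)
cone ((0.7470511198043823, 0.2251139134168625), 0.01956169866025448)
```

View pics/f.png

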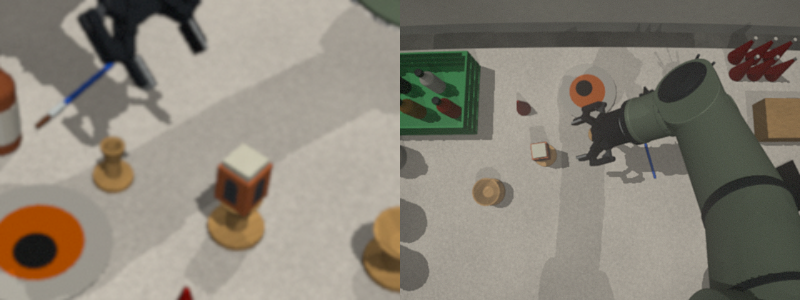

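The ornament stands upright on the middle stand with the bystanders undisturbed. One check of the level with eroded masks before handing in.

```bash
python3 - <<'E'
from h import *
for n in("wrist","top","scene"):
    C=cal(n);p,d=vision.get_image(n);X=cloud(n,d,C);h=cv2.cvtColor(p,cv2.COLOR_BGR2HSV)
    m=(np.hypot(X[...,0]-.604,X[...,1]-.16)<.035)&(abs(X[...,2]-.12)<.006)&(h[...,1]<75)
    m=cv2.erode(m.astype(np.uint8),np.ones((5,5)))>0
    if m.sum()<20: print(n,"none");continue
    q=X[m];print(n,len(q),q.mean(0).round(4),np.linalg.lstsq(np.c_[q[:,:2]-q[:,:2].mean(0),np.ones(len(q))],q[:,2],rcond=None)[0].round(3))
s=readout.get_obs();print(s["clock"])
E
```

```text
wrist 1194 [0.6075 0.159  0.1192] [0.001 0.002 0.119]
top 200 [0.6033 0.1609 0.1204] [ 0.011 -0.011  0.12 ]
scene 159 [0.6083 0.1659 0.1208] [0.003 0.009 0.121]
19.85
```

Level, within 1°. I hand it in.

```bash
python3 -c "
from station import finish_job
print(finish_job())"
```

```text
the job is handed in; nothing more can be done
None
```

I laid the ornament on its side, let go, took it again and seated it dome down in the middle stand: level within about 1°, about 1 mm off the rim centre, and handed in at about 20 s. The arm touched no bystander that I saw; at the end only the cone's position could be re-measured, as the arm hid the jar and most of the bottle.

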